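# Unsnap the cover of the ward's lock drawer

## Robot

A 6-joint arm with a two-finger parallel gripper is mounted at the origin on the work surface. World frame = base frame: x ahead of the robot, y to its left, z up, the work surface at z = 0. Lengths are in mm, angles in rad, forces in N, time in s.
With the tool pointing down it reaches from about 350 to 850 mm from the base axis. Payload 8.1 kg.
Tool frame: the origin (TCP) lies between the finger pads; the fingertips stand arm.tips_ahead ahead of it and the grasp point (between the pads) lies 5 mm behind it (arm.tips_ahead is the distance from the TCP to the fingertips, in mm); z points along the fingers, y is the line along which they close (so a half turn about z gives the same grasp; the last joint's range is limited). The gripper opens to 93 mm and grips with 3 to 60 N. Pads are 15 mm wide; open, the fingers measure 128 mm over their backs; the gripper's body (75 mm by 188 mm) begins 65 mm behind the grasp point.
Start: joints at [1.252, 0.13, 1.488, -0, 1.523, -0.085], TCP at [138.983, 583.686, 232.635] pointing down, gripper open.
Joint ranges: [-2.96, 2.96], [-0.89, 2.26], [0.02, 2.5], [-1.34, 4.48], [0, 2.73], [-2.66, 2.66]. Speed limits (rad/s): [2.39, 2.39, 2.79, 3.14, 3.14, 3.14].

## Interface

Orientations are given as a 3x3 rotation matrix whose columns are the frame's x, y, z axes.
In Python, from bench import get_obs, imaging, arm, models gives the robot as it stands. The module is installed in compiled form; this text tells all that it offers.
- The arm moves only by the shell command python3 -m handwheel 'ROWS' [FORCE]. ROWS is JSON, a list of rows, each an object with "travel": the shift along the tool's x, y, z in mm, a list of three; "spin": the turn about the tool's z in rad; "gripper": the closure, from 0 (fully open) to 1 (shut). In form: [{"travel": [x, y, z], "spin": spin, "gripper": gripper}, ...]. A call has 1 to 5 rows; each row shifts and turns the commanded pose from where the row before left it, along the tool's axes as they then stand; what a row does not reach is not made up. A row lasts 1/10 s, in which the tool goes at most 50 mm and 8.59 degrees, less where a joint would pass 70% of its speed; a pose out of reach is approached as far as the arm can. A call with a gripper value outside its range is refused whole. The fingers move at their own pace and stop on an object; FORCE is the grip in N (left out, the last holds). Time passes only in rows, so rows that do not move let the fingers close. It gives the time, the measured TCP pose, the force, the opening and the grip force at its end, in the units of the state.
- get_obs(): the state, without advancing time (a new reading comes with each control period).
- imaging.grab_frame(name): name is "scene" or "side" or "wrist"; returns a dict with "frame" (480x640x3 uint8, red, green, blue), "camera_matrix" (3x3 intrinsics, pixels), "view" (4x4, takes a point from world to camera coordinates). Camera axes: x right, y up, looking along -z (the intrinsics and any distortion apply to the point x, -y, -z); pixel columns grow to the right and rows downward; lengths in mm; the calibration is good to about 2 mm. A picture is of the moment at which its call begins. There is no depth.
- arm.finish_job(): hands the job in; it is judged then, once.
Trained networks look in a picture, given as the dict that the camera call returned (one of the last four; its "shot" number tells which), for a name from the list of things; names that differ only in an ending like _2 or _b are one class to them, and where a whole thing is asked for, a point or a joint stands for the part that bears it (a point fixed in the world has none). Each returns a list of dicts, best first, with "conf" (0 to 1); they miss things now and then, are a little off and sometimes report something else, mostly with a low value. They report only what shows in the picture. A call takes as long as a camera call. They do not tell look-alikes from the thing itself.
- models.search_frame(picture, query): "location" ([column, row] in pixels, amid what is visible of it).
The state is a dict: "t": time; "q": joint angles; "qvel": joint speeds; "tau": joint torques, N m; "position": TCP position; "eef_rot": TCP orientation; "wrist_force": force on the tool from outside, world axes, zero at the start; "wrist_torque": the same for the moment, N m; "gripper_width": opening from 0.0 (shut) to 1.0 (fully open); "finger_force": force on a finger pad.
Only numpy, scipy, OpenCV 4.12 (cv2) and the standard library are available. Lean on these libraries where they do the work, as an engineer would, in place of code of your own. Each camera call takes 0.05 s, during which the arm holds its last target. There are 200 camera calls.

## Task

Open the medicine drawer: grip the upright tab on its snap cover, press the tab inward by feel until the latch lets go, and while keeping it pressed lift the cover free without forcing it. Then lay the cover flat, right way up, inside the empty steel tray and let go. Leave the vials and the other things on the worktop where they are.

Things in the scene. Friction and masses are not known exactly. Their poses are not given: they have to be found in the camera images.
- drawer: Fixed cream enamel drawer box, 200 (x) x 150 (y) x 64 mm high; origin at the centre of its underside, z up. Its +x is inward, the pressing direction. In it a steel inner frame carries the cover, with a stop for the cover's +x end and, at the -x end, a strike that overhangs the tab's hook. The frame sits anywhere in an 8 mm range along x, different each time and hidden by the cover.
- cover: Loose cream snap cover, about 200 g. Body 120 (x) x 104 (y) x 11 mm under a 3 mm skin 146 x 112 mm, 14 mm thick in all; flat underside. Origin at the centre of the underside, z up, axes along the drawer's to about 1 degree. Closed, its underside is 52 mm above the drawer's, its top 2 mm above the rim. Lifted 14 mm it is clear of the inner frame.
- tab_grip (a point): Middle of the upright steel grip of the sprung tab: a block 12 (x) x 30 (y) x 34 mm high on the cover, from 16 to 50 mm above the cover's underside. At rest this point is at x = -50, y = 0, z = 33 mm of the cover; axes as the cover's. The tab slides in the cover along +x (inward), at most 8.5 mm, against a spring of 3.5 N/mm with 2 N preload.
- hook_tip (a point): End of the tab's flat steel hook, 26 mm to the -x side of tab_grip and 1 to 5 mm above the cover's underside; it moves with the tab and lies under the strike (3.5 mm thick, its top 10 mm above the cover's underside), out of sight. It clears the strike sideways once the tab is 2.5 mm into the cover with the cover against its stop, at about 11 N of spring force.
- cover_far_end (a point): Middle of the +x end of the cover's body, at half its thickness. When the tab is pushed inward the whole cover first slides 0.5 to 8.5 mm with only 1 to 3 N until this end meets the hidden stop (slick polished steel); only then does the spring push back. Under pressure this end drags a little on the stop as it is lifted, until it has risen 10 mm.
- latch_end (a point): Middle of the drawer's rim at its -x (latch) end, 100 mm from the drawer's centre, 64 mm up. Cover and drawer are damaged if the contact forces between them pass 30 N in all, by pressing too far or by pulling up with the hook still caught. As the grip stands above the latch, prying adds to them: 13 N of push on the tab makes about 20 N. About 13 N is right; stay under 16 N of push or pull.
- tray: Fixed empty shallow steel tray, 240 (x) x 190 (y) mm outside, rim 12 mm high, walls and floor 4 mm; origin at the centre of its underside, z up.
- vial1: Small brown glass vial, 22 mm across, 40 mm tall, standing in the drawer under the cover; origin at its underside.
- vial2: Second brown glass vial like the first, beside it; origin at its underside.
- crusher: Loose steel pill crusher, 44 mm across, 74 mm tall with a 60 mm twist bar on top; origin at its underside. Leave alone.
- organizer: Loose blue weekly pill organizer, 150 (x) x 34 (y) x 24 mm; origin at its underside. Leave alone.
- stir_rod: Loose glass stirring rod with a rubber tip on a low rest, 167 mm along x, 20 mm wide, 17 mm high; origin at its underside. Leave alone.
Not all that is in view belongs to the job. Leave any turquoise look-alike of the cover alone.

How it is judged (in metres and radians):
On the way, in this order (a step that is already met when the one before it is completed fails the run):
1. the tab is pressed inward while the cover still sits in the drawer (x of tab_grip in the frame of cover above -0.0482 m and z of cover in the frame of drawer below 0.058 m and horizontal distance between cover and drawer below 0.02 m), for 0.05 s.
2. the cover is lifted free, well above the drawer (z of cover in the frame of drawer above 0.09 m), for 0.1 s.
At the end, for the whole second after the job is handed in: The cover lies flat (within 0.06 rad, right way up) on the tray's floor, inside the rim (underside at most 3 mm above the floor, centre within 45 mm along x and 40 mm along y of the tray's centre), at rest and released (x of cover in the frame of tray between -0.045 and 0.045 m and y of cover in the frame of tray between -0.04 and 0.04 m and z of cover in the frame of tray below 0.007 m and angle between cover's own z axis and vertical below 0.06 rad and linear speed of cover below 0.02 m/s and contact force between cover and the fingers below 0.1 N); the robot touches nothing.
It fails at once if the cover and the drawer are forced (contact forces between them over 30 N in all) (contact force between cover and drawer above 30 N).
It fails at once if the cover is dropped or banged into the tray (more than 40 N) (contact force between cover and tray above 40 N).
It fails at once if a vial is knocked over or shoved (tilted over 0.3 rad or moved over 15 mm) (angle between any of vial1, vial2's own z axis and vertical above 0.3 rad or distance of any of vial1, vial2 from where it was at the start of the episode above 0.015 m).
It fails at once if the crusher, organizer or stirring rod is moved over 20 mm (distance of any of crusher, organizer, stir_rod from where it was at the start of the episode above 0.02 m).
It also fails if it takes over 48 s, if anything falls off the work surface, if the arm or the gripper's body presses on something with over 40 N, if the wrist force passes 120 N, or if a joint passes its speed limit or range.

## Working session

There is one attempt and no reset: what is moved stays moved. The work goes in short steps, Python scripts to look and compute and a shell command to move; the robot and the scene stay as the last step left them, time stands still between calls to the robot, and variables do not carry over. Pictures are saved under pics/ and viewed, at most 10 in all, crops included, and the job is handed in when it is done.

```bash
mkdir -p pics
cat > h.py <<'E'
import numpy as np, cv2
from bench import get_obs, imaging, arm, models
def shot(n,name=None):
    p=imaging.grab_frame(n)
    if name: cv2.imwrite('pics/'+name,p['frame'][:,:,::-1])
    return p
def ray(p,px):
    V=np.array(p['view']);K=np.array(p['camera_matrix'])
    d=np.linalg.inv(K)@[px[0],px[1],1]; d=np.array([d[0],-d[1],-d[2]])
    R=V[:3,:3];return -R.T@V[:3,3],R.T@d/np.linalg.norm(d)
def tri(l):
    A=np.zeros((3,3));b=np.zeros(3);L=[ray(*x) for x in l]
    for o,d in L:
        P=np.eye(3)-np.outer(d,d);A+=P;b+=P@o
    X=np.linalg.solve(A,b)
    return X,[np.linalg.norm((np.eye(3)-np.outer(d,d))@(X-o)) for o,d in L]
def atz(p,px,z):
    o,d=ray(p,px);return o+d*(z-o[2])/d[2]
def proj(p,X):
    V=np.array(p['view']);c=V[:3,:3]@X+V[:3,3];q=np.array(p['camera_matrix'])@[c[0],-c[1],-c[2]];return q[:2]/q[2]
E
python3 - <<'E'
from h import *
ps=[shot(n) for n in('scene','side','wrist')]
cv2.imwrite('pics/a.png',cv2.resize(np.hstack([p['frame'] for p in ps[:2]]),None,fx=.625,fy=.625)[:,:,::-1])
for p in ps:
    for q in('cover','tab_grip','tray','drawer','crusher'):
        print(q,[(np.round(r['location']).tolist(),round(r['conf'],2)) for r in models.search_frame(p,q)][:4])
cv2.imwrite('pics/s1.png',ps[0]['frame'][:,:,::-1]);cv2.imwrite('pics/s2.png',ps[1]['frame'][:,:,::-1]);cv2.imwrite('pics/s3.png',ps[2]['frame'][:,:,::-1])
import pickle;pickle.dump(ps,open('ps.pkl','wb'))
print(get_obs())
E
```

```text
cover [([429.0, 395.0], 0.88), ([313.0, 354.0], 0.57), ([383.0, 266.0], 0.56)]
tab_grip [([460.0, 407.0], 0.87), ([288.0, 356.0], 0.66), ([394.0, 243.0], 0.54)]
tray [([235.0, 228.0], 0.87), ([383.0, 263.0], 0.46)]
drawer []
crusher [([266.0, 278.0], 0.9)]
cover [([332.0, 210.0], 0.78), ([262.0, 229.0], 0.67), ([270.0, 181.0], 0.59)]
tab_grip [([245.0, 229.0], 0.6), ([350.0, 201.0], 0.46)]
tray [([383.0, 339.0], 0.71)]
drawer [([262.0, 246.0], 0.72)]
crusher [([360.0, 253.0], 0.95), ([260.0, 249.0], 0.68), ([260.0, 227.0], 0.55)]
cover []
tab_grip []
tray []
drawer []
crusher []
{'t': 0.9, 'q': array([ 1.25161278e+00,  1.30421106e-01,  1.48819289e+00, -1.89530367e-05,
        1.52297824e+00, -8.53768650e-02]), 'qvel': array([ 0.00042484,  0.00127297, -0.0006254 , -0.00055707, -0.0011632 ,
        0.00160828]), 'tau': array([ 1.05319355e-03, -5.59737897e+01, -4.92074203e+01,  7.68371020e-02,
        2.20147020e-02, -3.90746447e-05]), 'position': array([138.98498912, 583.6941841 , 232.62650803]), 'eef_rot': array([[-9.72791714e-01,  2.31681421e-01,  1.81055105e-05],
       [ 2.31681421e-01,  9.72791714e-01, -5.54615494e-06],
       [-1.88978317e-05, -1.20054318e-06, -1.00000000e+00]]), 'wrist_force': array([ 0.59531101,  0.7890552 , -0.26213434]), 'wrist_torque': array([-0.00477086,  0.01329711,  0.00189424]), 'finger_force': 0.0, 'gripper_width': 1.0037778686303735}
```

View pics/a.png

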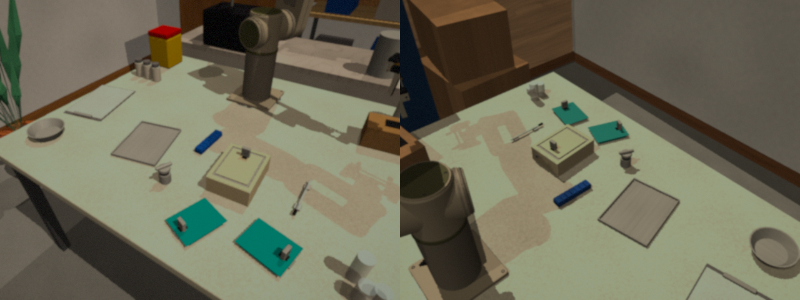

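View pics/s3.png

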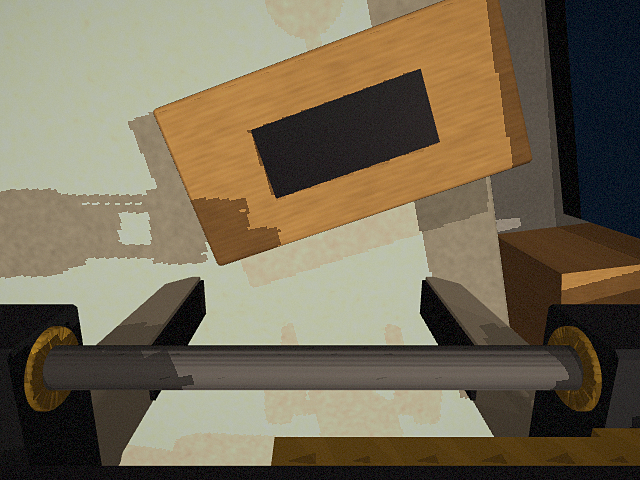

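Candidates: the cream cover at scene (383,266) with its tab at (394,243), and turquoise look-alikes at (313,354) and (429,395). I choose the cream one. The tray is at (235,228).

Run:
```python
from h import *
import pickle
ps=pickle.load(open('ps.pkl','rb'))
a=ps[0]['frame'][215:335,310:450];b=ps[1]['frame'][185:285,200:320]
a=cv2.resize(a,(400*1,343),interpolation=2);b=cv2.resize(b,(400,333),interpolation=2)
b=cv2.copyMakeBorder(b,0,10,0,0,0)
cv2.imwrite('pics/c.png',np.hstack([a,b])[:,:,::-1])
print('tray',tri([(ps[0],(235,228)),(ps[1],(383,339))]))
print('tab',tri([(ps[0],(394,243)),(ps[1],(245,229))]))
print('cover',tri([(ps[0],(383,266)),(ps[1],(262,229))]))
print('crush',tri([(ps[0],(266,278)),(ps[1],(360,253))]))
```

```text
tray (array([ 576.3622823 , -210.66537893,   -3.45676014]), [np.float64(0.1904259017452536), np.float64(0.19042590174513602)])
tab (array([520.20159573, 195.06991194,  87.38070922]), [np.float64(1.3480065736144187), np.float64(1.3480065736144504)])
cover (array([569.66428252, 195.48002309,  59.74356903]), [np.float64(2.809787483373063), np.float64(2.8097874833729986)])
crush (array([707.40531729,  -7.58300307,  32.21336846]), [np.float64(3.2052222629107905), np.float64(3.2052222629107545)])
```

View pics/c.png

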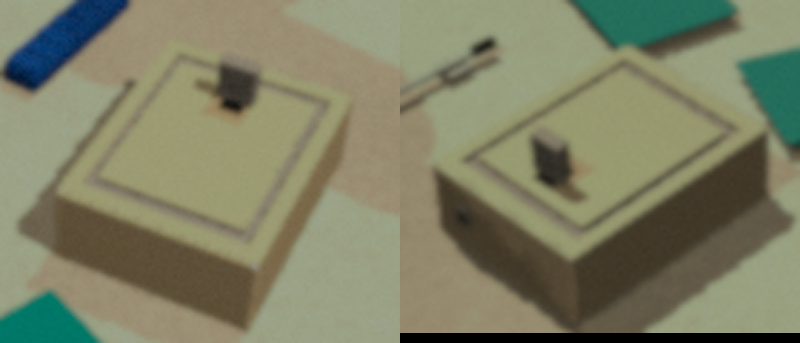

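Run:
```python
from h import *
import pickle
ps=pickle.load(open('ps.pkl','rb'))
A=np.array([(350,95),(175,45),(255,268),(57,193)])/2.857+(310,215)
A=A[[0,1,3,2]]
B=np.array([(37,170),(170,260),(367,130),(225,45)])/3.333+(200,185)
# order: latch+y, latch-y, far-y, far+y
C=[]
for a,b in zip(A,B):
    X,r=tri([(ps[0],a),(ps[1],b)]);C.append(X);print(X.round(1),round(r[0],1),atz(ps[0],a,64).round(1),atz(ps[1],b,64).round(1))
C=np.array(C);d=C[2]+C[3]-C[0]-C[1];e=C[0]+C[3]-C[1]-C[2]
print(C.mean(0),np.linalg.norm(d)/2,np.linalg.norm(e)/2,np.arctan2(d[1],d[0]),np.arctan2(-e[0],e[1]))
```

```text
[461.8 259.   59.3] 3.3 [463.9 262.5  64. ] [459.9 250.4  64. ]
[474.9 118.4  58. ] 1.7 [480.4 122.7  64. ] [471.9 111.6  64. ]
[670.1 129.3  60.2] 2.4 [671.5 133.   64. ] [668.1 123.9  64. ]
[658.5 277.5  61. ] 0.4 [660.8 278.7  64. ] [656.2 274.1  64. ]
[566.32196937 196.06117754  59.63896503] 196.48802124830172 144.91783128166307 0.07510896320067521 0.0853523422150873
```

```bash
python3 -m handwheel '[{"travel":[-38.4,-24.2,0],"spin":0,"gripper":0},{"travel":[-38.4,-24.2,0],"spin":0,"gripper":0},{"travel":[-38.4,-24.2,0],"spin":0,"gripper":0},{"travel":[-38.4,-24.2,0],"spin":0,"gripper":0},{"travel":[-38.4,-24.2,0],"spin":0,"gripper":0}]' 20
python3 -m handwheel '[{"travel":[-38.4,-24.2,0],"spin":0,"gripper":0},{"travel":[-38.4,-24.2,0],"spin":0,"gripper":0},{"travel":[-38.4,-24.2,0],"spin":0,"gripper":0},{"travel":[-38.4,-24.2,0],"spin":0,"gripper":0},{"travel":[-38.4,-24.2,0],"spin":0,"gripper":0}]'
python3 -m handwheel '[{"travel":[-38.4,-24.2,0],"spin":0,"gripper":0},{"travel":[-38.4,-24.2,0],"spin":0,"gripper":0},{"travel":[0,0,0],"spin":0.14,"gripper":0},{"travel":[0,0,0],"spin":0.14,"gripper":0},{"travel":[0,0,0],"spin":0.14,"gripper":0}]'
python3 -m handwheel '[{"travel":[0,0,0],"spin":0.14,"gripper":0},{"travel":[0,0,0],"spin":0.14,"gripper":0},{"travel":[0,0,0],"spin":0.14,"gripper":0},{"travel":[0,0,0],"spin":0.14,"gripper":0},{"travel":[0,0,0],"spin":0.14,"gripper":0}]'
python3 -m handwheel '[{"travel":[0,0,0],"spin":0.137,"gripper":0},{"travel":[0,0,0],"spin":0,"gripper":0}]'
python3 - <<'E'
from h import *
p=shot('wrist','w1.png')
import pickle;pickle.dump(p,open('w1.pkl','wb'))
print(arm.tips_ahead, get_obs()['eef_rot'].round(4))
for q in('cover','tab_grip','drawer'):print(q,[(r['location'],r['conf']) for r in models.search_frame(p,q)])
E
```

```text
t: 1.4
position: [298.7, 420.2, 232.8]
eef_rot: [[-0.973, 0.231, 0.0], [0.231, 0.973, 0.0], [-0.0, 0.001, -1.0]]
wrist_force: [0.0, 0.4, 0.2]
gripper_width: 1.001
finger_force: 0.0
t: 1.9
position: [457.6, 257.8, 233.0]
eef_rot: [[-0.973, 0.232, 0.001], [0.232, 0.973, 0.0], [-0.001, 0.001, -1.0]]
wrist_force: [0.6, 0.6, -0.4]
gripper_width: 1.005
finger_force: 0.0
t: 2.4
position: [520.3, 193.8, 232.5]
eef_rot: [[-0.789, 0.614, -0.0], [0.614, 0.789, 0.0], [0.0, -0.0, -1.0]]
wrist_force: [-0.3, 0.3, -0.3]
gripper_width: 1.001
finger_force: 0.0
t: 2.9
position: [520.0, 194.4, 232.7]
eef_rot: [[-0.21, 0.978, 0.0], [0.978, 0.21, 0.0], [-0.0, 0.0, -1.0]]
wrist_force: [-0.5, -1.0, -0.3]
gripper_width: 0.999
finger_force: 0.0
t: 3.1
position: [520.0, 194.4, 232.7]
eef_rot: [[-0.078, 0.997, 0.0], [0.997, 0.078, 0.0], [-0.0, 0.0, -1.0]]
wrist_force: [-0.7, 0.3, -0.0]
gripper_width: 0.997
finger_force: 0.0
14.0 [[-8.280e-02  9.966e-01  1.000e-04]
 [ 9.966e-01  8.280e-02  0.000e+00]
 [ 0.000e+00  1.000e-04 -1.000e+00]]
cover [([369.6, 215.1], 0.84), ([594.8, 49.1], 0.67), ([590.4, 246.3], 0.61)]
tab_grip [([307.9, 232.4], 0.86)]
drawer [([355.6, 148.4], 0.66)]
```

View pics/w1.png

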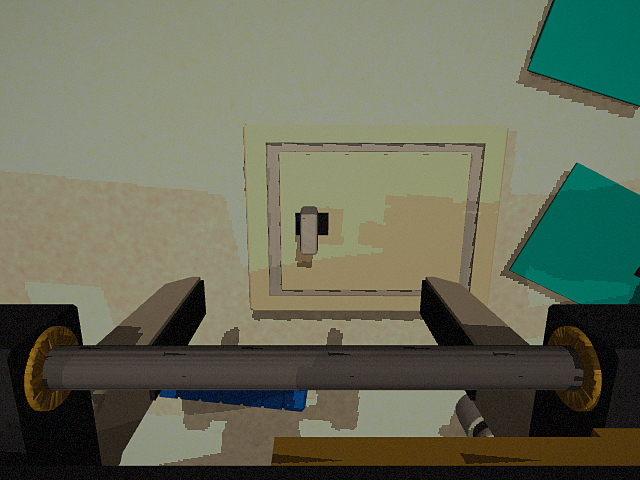

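The tab shows at (309,232) in the wrist view, and the drawer is nearly aligned with the tool. I'll zoom in on the tab and compute edge positions.

Run:
```python
from h import *
import pickle
p=pickle.load(open('w1.pkl','rb'))
cv2.imwrite('pics/w1c.png',cv2.resize(p['frame'][190:280,250:370],None,fx=6,fy=6,interpolation=2)[:,:,::-1])
o,_=ray(p,(0,0));print('cam',o)
for n,px,z in [('dTL',(245,127),64),('dBL',(250,312),64),('dTR',(507,125),64),('dBR',(494,309),64),('sTL',(267,143),66),('sTR',(485,143),66),('sBL',(271,296),66),('sBR',(472,291),66)]:
    print(n,atz(p,px,z).round(1))
```

```text
cam [513.89843762 263.73341674 385.29662802]
dTL [463.6 261.9  64. ]
dBL [473.3 111.7  64. ]
dTR [659.4 278.7  64. ]
dBR [677.7 130.4  64. ]
sTL [480.8 251.6  66. ]
sTR [644.5 264.4  66. ]
sBL [490.4 128.4  66. ]
sBR [655.6 145.7  66. ]
```

View pics/w1c.png

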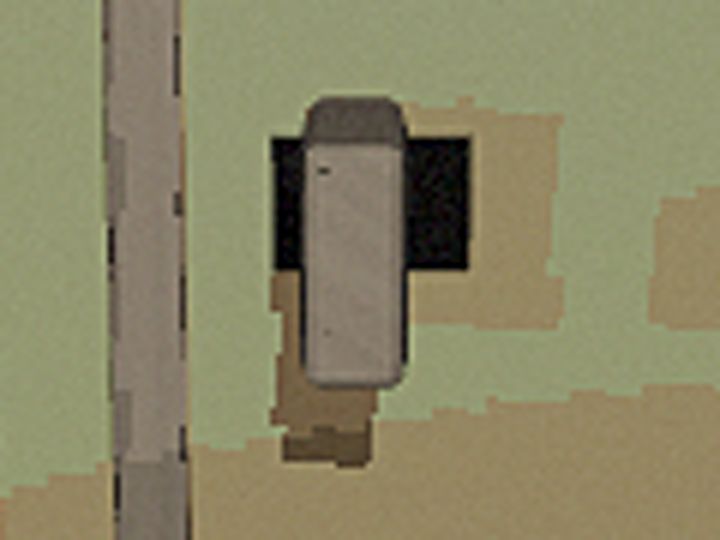

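Run:
```python
from h import *
import pickle
p=pickle.load(open('w1.pkl','rb'));ps=pickle.load(open('ps.pkl','rb'))
for px in [(300.8,234),(317.5,234),(309.1,213.7),(309.1,254.2),(309.1,234)]: print(atz(p,px,102).round(1))
# tab top centre: scene crop (239,63), side crop (150,136)
a=np.array((239,63))/2.857+(310,215);b=np.array((148,135))/3.333+(200,185)
print(tri([(p,(309.1,234)),(ps[0],a),(ps[1],b)]),tri([(p,(309.1,234)),(ps[0],a)]))
```

```text
[511.5 192.2 102. ]
[523.3 193.1 102. ]
[516.2 207.2 102. ]
[518.5 177.8 102. ]
[517.3 192.6 102. ]
(array([517.67718198, 192.31150932, 100.8925611 ]), [np.float64(0.32498571311384217), np.float64(0.6956329230101266), np.float64(0.9384388461667553)]) (array([517.31335843, 192.64825489, 101.07110169]), [np.float64(0.22863933966455688), np.float64(0.22863933966463598)])
```

```bash
python3 -m handwheel '[{"travel":[-1.6,-2.7,35],"spin":0,"gripper":0.3},{"travel":[0,0,40],"spin":0,"gripper":0.3},{"travel":[0,0,40],"spin":0,"gripper":0.3},{"travel":[0,0,22],"spin":0,"gripper":0.3},{"travel":[0,0,9.5],"spin":0,"gripper":0.3}]' 4
python3 -m handwheel '[{"travel":[0,0,0],"spin":0,"gripper":0.6},{"travel":[0,0,0],"spin":0,"gripper":0.6},{"travel":[0,0,0],"spin":0,"gripper":0.6}]' 4
python3 - <<'E'
from h import *
o=get_obs();print(o['position'],o['wrist_force'],o['gripper_width'])
p=shot('wrist','w2.png')
E
```

```text
t: 3.8
position: [515.3, 192.1, 83.0]
eef_rot: [[-0.082, 0.997, -0.005], [0.997, 0.082, -0.001], [-0.001, -0.005, -1.0]]
wrist_force: [-0.6, -0.2, 0.3]
gripper_width: 0.705
finger_force: 0.0
t: 4.1
position: [518.9, 193.0, 88.3]
eef_rot: [[-0.08, 0.997, 0.003], [0.997, 0.08, 0.001], [0.001, 0.003, -1.0]]
wrist_force: [0.4, -0.0, -0.9]
gripper_width: 0.49
finger_force: 0.0
[518.90631857 193.03891811  88.27699971] [ 0.3807514  -0.03796426 -0.94907991] 0.49008108347413243
```

View pics/w2.png

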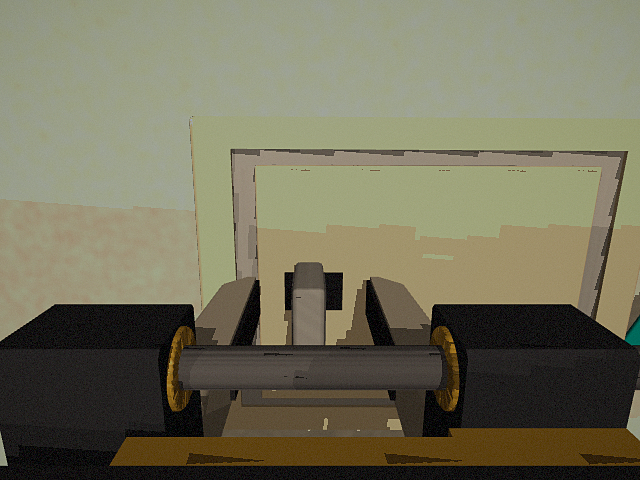

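Tab lies between the fingers, centre at column 309 against a finger midpoint of about 313. I'll let the arm settle, then close gently.

```bash
python3 -m handwheel '[{"travel":[0,0,0],"spin":0,"gripper":0.7},{"travel":[0,0,0],"spin":0,"gripper":0.7},{"travel":[0,0,0],"spin":0,"gripper":0.8},{"travel":[0,0,0],"spin":0,"gripper":0.8}]' 4;python3 -m handwheel '[{"travel":[0,0,0],"spin":0,"gripper":0.82},{"travel":[0,0,0],"spin":0,"gripper":0.82}]' 3
python3 - <<'E'
from h import *
o=get_obs();print(o['position'],o['wrist_force'],o['gripper_width'])
p=shot('wrist')
cv2.imwrite('pics/w3c.png',cv2.resize(p['frame'][230:420,200:420],None,fx=3,fy=3)[:,:,::-1])
E
```

```text
t: 4.55
position: [517.4, 192.6, 86.2]
eef_rot: [[-0.08, 0.997, 0.0], [0.997, 0.08, -0.0], [-0.0, 0.0, -1.0]]
wrist_force: [1.0, -0.6, 0.2]
gripper_width: 0.213
finger_force: 0.0
t: 4.75
position: [517.4, 192.6, 86.1]
eef_rot: [[-0.08, 0.997, -0.0], [0.997, 0.08, 0.0], [0.0, -0.0, -1.0]]
wrist_force: [0.3, -0.1, 0.2]
gripper_width: 0.184
finger_force: 0.0
[517.36328591 192.63839279  86.08339647] [ 0.28253443 -0.09631895  0.24014327] 0.1840328474739535
```

View pics/w3c.png

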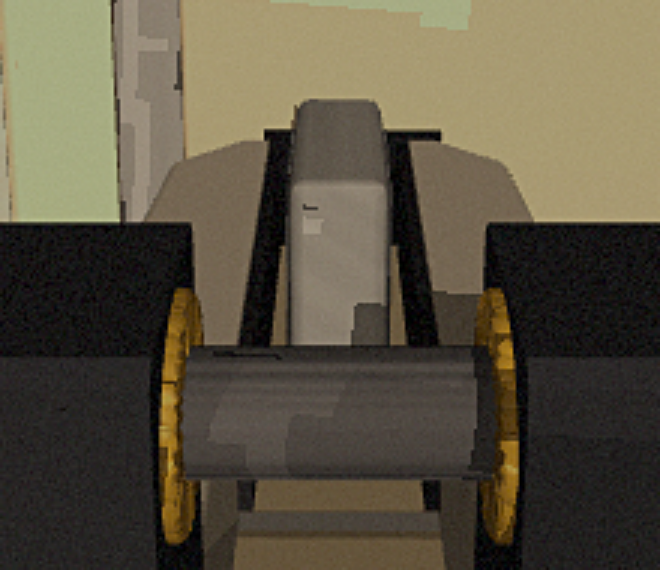

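Well centred. I'll close gently now.

```bash
python3 -m handwheel '[{"travel":[0,0,0],"spin":0,"gripper":0.9},{"travel":[0,0,0],"spin":0,"gripper":0.95},{"travel":[0,0,0],"spin":0,"gripper":1},{"travel":[0,0,0],"spin":0,"gripper":1}]' 5
python3 -m handwheel '[{"travel":[0,0,0],"spin":0,"gripper":1},{"travel":[0,0,0],"spin":0,"gripper":1},{"travel":[0,0,0],"spin":0,"gripper":1}]' 30
```

```text
t: 5.2
position: [517.4, 192.6, 86.1]
eef_rot: [[-0.08, 0.997, -0.0], [0.997, 0.08, -0.0], [-0.0, -0.0, -1.0]]
wrist_force: [0.3, -0.1, 0.4]
gripper_width: 0.129
finger_force: 5.0
t: 5.5
position: [517.4, 192.6, 86.1]
eef_rot: [[-0.08, 0.997, -0.0], [0.997, 0.08, -0.0], [-0.0, -0.0, -1.0]]
wrist_force: [-0.4, 0.3, -0.9]
gripper_width: 0.129
finger_force: 30.0
```

```bash
for i in 1 ; do python3 -m handwheel '[{"travel":[0,0.5,0],"spin":0,"gripper":1},{"travel":[0,0.5,0],"spin":0,"gripper":1}]'; python3 -m handwheel '[{"travel":[0,0.5,0],"spin":0,"gripper":1},{"travel":[0,0.5,0],"spin":0,"gripper":1}]'; done | egrep 'pos|for'
```

```text
position: [518.3, 192.7, 86.1]
wrist_force: [-2.0, -0.9, 1.3]
finger_force: 30.0
position: [518.9, 192.8, 86.1]
wrist_force: [-4.9, 0.1, 2.7]
finger_force: 30.0
```

```bash
(python3 -m handwheel '[{"travel":[0,0,0],"spin":0,"gripper":1}]'; python3 -m handwheel '[{"travel":[0,0.5,0],"spin":0,"gripper":1},{"travel":[0,0,0],"spin":0,"gripper":1}]'; python3 -m handwheel '[{"travel":[0,0.5,0],"spin":0,"gripper":1},{"travel":[0,0,0],"spin":0,"gripper":1}]') | egrep 'pos|for'
```

```text
position: [519.0, 192.8, 86.1]
wrist_force: [-4.7, -0.4, 2.0]
finger_force: 30.0
position: [519.4, 192.9, 86.1]
wrist_force: [-5.3, 0.3, 3.3]
finger_force: 30.0
position: [519.7, 192.9, 86.1]
wrist_force: [-6.6, -0.7, 4.7]
finger_force: 30.0
```

```bash
(python3 -m handwheel '[{"travel":[0,0.5,0],"spin":0,"gripper":1},{"travel":[0,0,0],"spin":0,"gripper":1}]'; python3 -m handwheel '[{"travel":[0,0.5,0],"spin":0,"gripper":1},{"travel":[0,0,0],"spin":0,"gripper":1}]'; python3 -m handwheel '[{"travel":[0,0.5,0],"spin":0,"gripper":1},{"travel":[0,0,0],"spin":0,"gripper":1}]') | egrep 'pos|wr'
```

```text
position: [520.0, 193.0, 86.1]
wrist_force: [-7.3, 0.1, 5.6]
position: [520.3, 193.0, 86.0]
wrist_force: [-9.0, -0.8, 6.2]
position: [520.6, 193.1, 86.0]
wrist_force: [-9.7, -0.4, 6.5]
```

```bash
(python3 -m handwheel '[{"travel":[0,0.6,0],"spin":0,"gripper":1},{"travel":[0,0,0],"spin":0,"gripper":1}]'; python3 -m handwheel '[{"travel":[0,0.6,0],"spin":0,"gripper":1},{"travel":[0,0,0],"spin":0,"gripper":1}]'; python3 -m handwheel '[{"travel":[0,0.4,0],"spin":0,"gripper":1},{"travel":[0,0,0],"spin":0,"gripper":1}]') | egrep 'pos|wr'
```

```text
position: [521.0, 193.1, 86.0]
wrist_force: [-11.2, -0.4, 7.8]
position: [521.4, 193.2, 86.0]
wrist_force: [-12.1, -0.1, 9.5]
position: [521.6, 193.2, 86.0]
wrist_force: [-12.5, -0.9, 10.0]
```

```bash
(for i in 1; do python3 -m handwheel '[{"travel":[0,0,-0.5],"spin":0,"gripper":1},{"travel":[0,0,0],"spin":0,"gripper":1}]'; python3 -m handwheel '[{"travel":[0,0,-0.5],"spin":0,"gripper":1},{"travel":[0,0,0],"spin":0,"gripper":1}]'; done) | egrep 'pos|wr'
```

```text
position: [521.4, 193.3, 86.1]
wrist_force: [-13.1, -0.1, 6.6]
position: [521.1, 193.3, 86.1]
wrist_force: [-11.5, 1.9, 4.6]
```

```bash
(python3 -m handwheel '[{"travel":[0,0.4,-0.3],"spin":0,"gripper":1},{"travel":[0,0,0],"spin":0,"gripper":1}]'; python3 -m handwheel '[{"travel":[0,0.3,-0.4],"spin":0,"gripper":1},{"travel":[0,0,0],"spin":0,"gripper":1}]';python3 -c "
from h import *
o=get_obs();print('pos',o['eef_rot'].round(4).tolist(),'wr',o['wrist_torque'])") | egrep 'pos|wr'
```

```text
position: [521.2, 193.3, 86.1]
wrist_force: [-11.4, 1.3, 2.0]
position: [521.3, 193.3, 86.2]
wrist_force: [-11.5, 0.9, 1.0]
pos [[-0.0802, 0.9968, -0.0063], [0.9968, 0.0802, -0.0004], [0.0001, -0.0063, -1.0]] wr [ 0.18429711  2.08975642 -0.12310811]
```

```bash
(python3 -m handwheel '[{"travel":[0,0.6,0],"spin":0,"gripper":1},{"travel":[0,0,0],"spin":0,"gripper":1}]'; python3 -m handwheel '[{"travel":[0,0.2,-0.5],"spin":0,"gripper":1},{"travel":[0,0,0],"spin":0,"gripper":1}]';python3 -m handwheel '[{"travel":[0,0,-0.5],"spin":0,"gripper":1},{"travel":[0,0,0],"spin":0,"gripper":1}]') | egrep 'pos|wr'
```

```text
position: [521.7, 193.4, 86.1]
wrist_force: [-12.3, 1.4, 2.3]
position: [521.6, 193.3, 86.4]
wrist_force: [-12.9, 0.4, 2.0]
position: [521.5, 193.3, 86.7]
wrist_force: [-12.0, 1.0, 0.1]
```

```bash
(python3 -m handwheel '[{"travel":[0,0.2,-0.5],"spin":0,"gripper":1},{"travel":[0,0,0],"spin":0,"gripper":1}]'; python3 -m handwheel '[{"travel":[0,0.1,-0.5],"spin":0,"gripper":1},{"travel":[0,0,0],"spin":0,"gripper":1}]';python3 -m handwheel '[{"travel":[0,0.1,-0.6],"spin":0,"gripper":1},{"travel":[0,0,0],"spin":0,"gripper":1}]') | egrep 'pos|wr'
```

```text
position: [521.5, 193.3, 87.0]
wrist_force: [-12.0, 1.2, -1.1]
position: [521.5, 193.3, 87.3]
wrist_force: [-12.0, 1.3, -1.6]
position: [521.4, 193.2, 87.7]
wrist_force: [-10.7, 1.8, -3.4]
```

```bash
(python3 -m handwheel '[{"travel":[0,0.4,0.5],"spin":0,"gripper":1},{"travel":[0,0.3,0],"spin":0,"gripper":1}]'; python3 -m handwheel '[{"travel":[0,0.3,0],"spin":0,"gripper":1},{"travel":[0,0,0],"spin":0,"gripper":1}]') | egrep 'pos|wr'; python3 -c "
from h import *
o=get_obs();print(o['eef_rot'].round(4).tolist(),o['wrist_torque'],o['gripper_width'])
p=shot('wrist');cv2.imwrite('pics/w4.png',p['frame'][:,:,::-1])"
```

```text
position: [522.0, 193.3, 87.2]
wrist_force: [-13.7, 1.2, -1.0]
position: [522.1, 193.3, 87.2]
wrist_force: [-14.4, 1.4, -0.9]
[[-0.0803, 0.9967, -0.0095], [0.9968, 0.0803, -0.0009], [-0.0002, -0.0095, -1.0]] [ 0.17580421  2.80854454 -0.10214868] 0.12734766043759052
```

```bash
(python3 -m handwheel '[{"travel":[0,0,-0.5],"spin":0,"gripper":1},{"travel":[0,0,0],"spin":0,"gripper":1}]'; python3 -m handwheel '[{"travel":[0,0,-0.5],"spin":0,"gripper":1},{"travel":[0,0,0],"spin":0,"gripper":1}]';python3 -m handwheel '[{"travel":[0,0.1,-0.5],"spin":0,"gripper":1},{"travel":[0,0,0],"spin":0,"gripper":1}]') | egrep 'pos|wr'
```

```text
position: [522.0, 193.3, 87.6]
wrist_force: [-12.9, 1.6, -1.4]
position: [521.9, 193.3, 87.9]
wrist_force: [-12.3, 2.0, -3.9]
position: [521.9, 193.2, 88.2]
wrist_force: [-12.6, 1.5, -3.8]
```

```bash
(python3 -m handwheel '[{"travel":[0,0.1,-0.6],"spin":0,"gripper":1},{"travel":[0,0,0],"spin":0,"gripper":1}]'; python3 -m handwheel '[{"travel":[0,0.1,-0.6],"spin":0,"gripper":1},{"travel":[0,0,0],"spin":0,"gripper":1}]';python3 -m handwheel '[{"travel":[0,0.1,-0.7],"spin":0,"gripper":1},{"travel":[0,0,0],"spin":0,"gripper":1}]') | egrep 'pos|wr'
```

```text
position: [521.9, 193.1, 88.7]
wrist_force: [-13.0, 1.1, -4.4]
position: [521.9, 193.1, 89.1]
wrist_force: [-12.3, 1.2, -4.7]
position: [521.9, 193.0, 89.8]
wrist_force: [-12.8, 0.8, -5.0]
```

```bash
(python3 -m handwheel '[{"travel":[0,0.1,-0.8],"spin":0,"gripper":1},{"travel":[0,0,0],"spin":0,"gripper":1}]'; python3 -m handwheel '[{"travel":[0,0.1,-0.8],"spin":0,"gripper":1},{"travel":[0,0,0],"spin":0,"gripper":1}]';python3 -m handwheel '[{"travel":[0,0.1,-0.8],"spin":0,"gripper":1},{"travel":[0,0,-0.5],"spin":0,"gripper":1}]') | egrep 'pos|wr'
```

```text
position: [522.0, 192.9, 90.5]
wrist_force: [-12.0, -0.1, -5.6]
position: [522.1, 192.9, 91.3]
wrist_force: [-12.5, -0.2, -5.7]
position: [522.1, 192.8, 92.4]
wrist_force: [-12.4, -0.0, -6.3]
```

```bash
(python3 -m handwheel '[{"travel":[0,0.1,-0.8],"spin":0,"gripper":1},{"travel":[0,0,-0.4],"spin":0,"gripper":1}]'; python3 -m handwheel '[{"travel":[0,0.1,-0.8],"spin":0,"gripper":1},{"travel":[0,0,-0.4],"spin":0,"gripper":1}]') | egrep 'pos|wr'; python3 -c "
from h import *
o=get_obs();print(o['eef_rot'].round(4).tolist(),o['wrist_torque'],o['gripper_width'])
p=shot('side');cv2.imwrite('pics/s4.png',cv2.resize(p['frame'][165:285,190:340],None,fx=4,fy=4)[:,:,::-1])"
```

```text
position: [522.2, 192.7, 93.7]
wrist_force: [-12.1, 0.1, -5.7]
position: [522.4, 192.7, 94.8]
wrist_force: [-11.7, -1.5, -5.2]
[[-0.0801, 0.9967, -0.0112], [0.9968, 0.0801, -0.0022], [-0.0013, -0.0113, -0.9999]] [-1.85912084e-01  2.96065136e+00 -4.48758576e-04] 0.13417210977518026
```

View pics/s4.png

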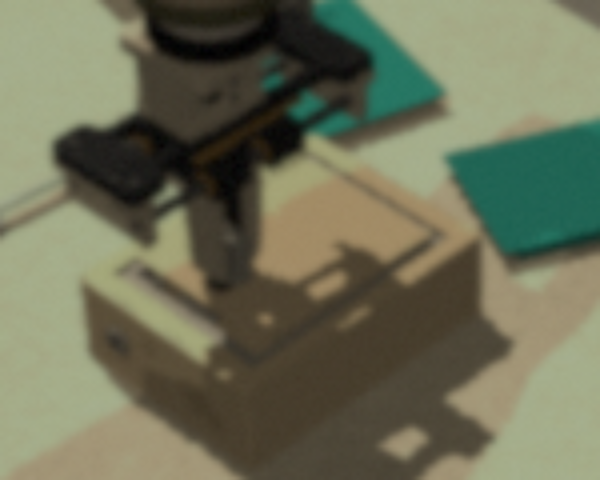

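```bash
(python3 -m handwheel '[{"travel":[0,0.3,-0.8],"spin":0,"gripper":1},{"travel":[0,0,-0.4],"spin":0,"gripper":1}]'; python3 -m handwheel '[{"travel":[0,0.1,-0.8],"spin":0,"gripper":1},{"travel":[0,0,-0.4],"spin":0,"gripper":1}]'; python3 -m handwheel '[{"travel":[0,0.1,-0.8],"spin":0,"gripper":1},{"travel":[0,0,-0.4],"spin":0,"gripper":1}]') | egrep 'pos|wr'; python3 -c "
from h import *
o=get_obs();print(o['eef_rot'].round(4).tolist(),o['wrist_torque'],o['gripper_width'])
p=shot('wrist');cv2.imwrite('pics/w5.png',p['frame'][:,:,::-1])"
```

```text
position: [522.6, 192.7, 96.0]
wrist_force: [-12.0, -1.0, -6.1]
position: [522.8, 192.7, 97.2]
wrist_force: [-11.2, -1.3, -5.2]
position: [522.8, 192.7, 98.4]
wrist_force: [-11.7, -0.8, -5.8]
[[-0.0802, 0.9967, -0.0112], [0.9968, 0.0801, -0.0023], [-0.0014, -0.0114, -0.9999]] [-0.22590354  3.03429985 -0.03273859] 0.13418561215556035
```

View pics/w5.png

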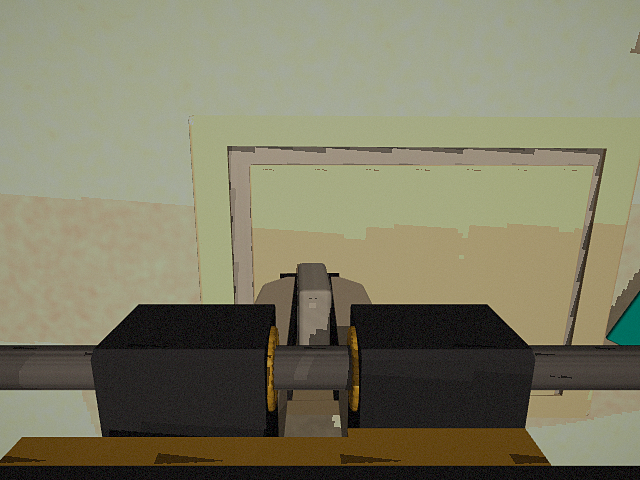

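Run:
```python
from h import *
import pickle
p=shot('wrist');pickle.dump(p,open('w5.pkl','wb'))
c,s=np.cos(.082),np.sin(.082);R=np.array([[c,-s,0],[s,c,0],[0,0,1]])
D=np.array([568.5,195.7,0])
print('drawer',[proj(p,D+R@[x,75,64]).round(0) for x in(-100,100)])
tab=np.array([517.4,192.6,0]);
for dz in (0,4,8,12):
    C=tab+R@[50+1.3,0,0]
    print(dz,[proj(p,C+R@[x,56,66+dz]).round(0) for x in(-73,73)],'tabtop far/near',[proj(p,np.array([522,193,102+dz])+R@[0,y,0]).round(0) for y in(15,-15)])
a=cv2.resize(p['frame'][105:185,180:330],None,fx=2.6,fy=2.6,interpolation=2);b=cv2.resize(p['frame'][105:185,500:640],None,fx=2.6,fy=2.6,interpolation=2)
t=cv2.resize(p['frame'][250:350,250:400],None,fx=3,fy=3,interpolation=2)
im=np.zeros((520,790,3),np.uint8);im[:a.shape[0],:a.shape[1]]=a;im[:b.shape[0],400:400+b.shape[1]]=b;im[215:515,:450]=t
cv2.imwrite('pics/w5c.png',im[:,:,::-1])
```

```text
drawer [array([190., 119.]), array([652., 118.])]
0 [array([253., 161.]), array([586., 161.])] tabtop far/near [array([312., 277.]), array([312., 347.])]
4 [array([251., 161.]), array([592., 161.])] tabtop far/near [array([311., 280.]), array([312., 353.])]
8 [array([250., 162.]), array([598., 162.])] tabtop far/near [array([311., 284.]), array([311., 358.])]
12 [array([248., 163.]), array([604., 163.])] tabtop far/near [array([311., 288.]), array([311., 364.])]
```

View pics/w5c.png

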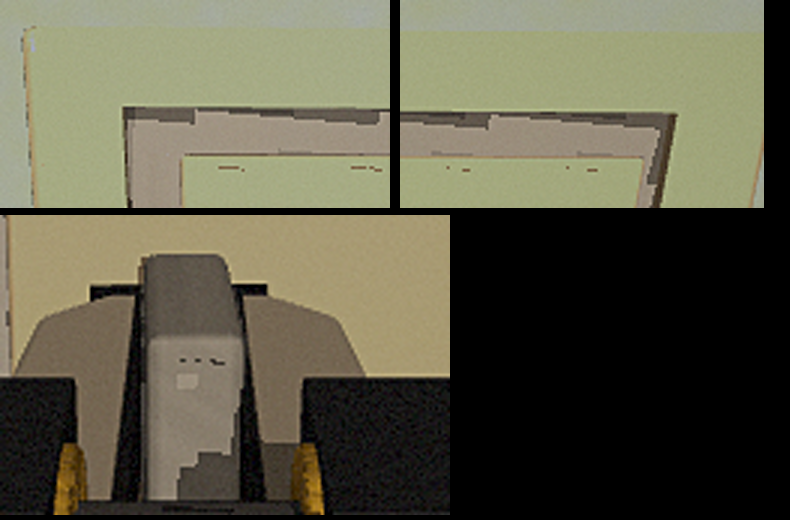

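The tab has risen about 12 mm while the far end lags at about 5 mm, dragging on the stop. The hook is already above the strike, so I'll keep lifting and then ease the press.

```bash
(python3 -m handwheel '[{"travel":[0,0,-1],"spin":0,"gripper":1},{"travel":[0,0,-1],"spin":0,"gripper":1}]' 45; python3 -m handwheel '[{"travel":[0,-0.3,-1],"spin":0,"gripper":1},{"travel":[0,-0.3,-1],"spin":0,"gripper":1}]'; python3 -m handwheel '[{"travel":[0,-0.3,-1],"spin":0,"gripper":1},{"travel":[0,-0.3,-1],"spin":0,"gripper":1}]') | egrep 'pos|wr|wid'
```

```text
position: [522.6, 192.6, 100.2]
wrist_force: [-12.6, -0.6, -5.8]
gripper_width: 0.125
position: [527.5, 193.4, 106.0]
wrist_force: [0.3, 0.7, -2.3]
gripper_width: 0.126
position: [527.2, 193.4, 108.8]
wrist_force: [-0.2, 0.1, -2.7]
gripper_width: 0.127
```

```bash
(python3 -m handwheel '[{"travel":[0,0,-2],"spin":0,"gripper":1},{"travel":[0,0,-4],"spin":0,"gripper":1},{"travel":[0,0,-8],"spin":0,"gripper":1},{"travel":[0,0,-12],"spin":0,"gripper":1},{"travel":[0,0,-14],"spin":0,"gripper":1}]';python3 -m handwheel '[{"travel":[0,0,-14],"spin":0,"gripper":1},{"travel":[0,0,-10],"spin":0,"gripper":1},{"travel":[0,0,-5],"spin":0,"gripper":1},{"travel":[0,0,0],"spin":0,"gripper":1}]')| egrep 'pos|wr|wid'
python3 - <<'E'
from h import *
import pickle
ps=pickle.load(open('ps.pkl','rb'))
for p in ps[:2]:
    x0,y0=(165,180) if p is ps[0] else (305,275)
    f=p['frame'][y0:y0+125,x0:x0+150]
    hsv=cv2.cvtColor(f,cv2.COLOR_RGB2HSV).astype(int)
    m=((hsv[:,:,1]<60)).astype(np.uint8)
    m=cv2.morphologyEx(m,cv2.MORPH_OPEN,np.ones((3,3)))
    cs,_=cv2.findContours(m,0,2);c=max(cs,key=cv2.contourArea)
    q=cv2.approxPolyDP(cv2.convexHull(c),8,True)[:,0]+(x0,y0)
    W=np.array([atz(p,x,12) for x in q]);print(cv2.contourArea(c),q.tolist(),W[:,:2].round(0).tolist(),W.mean(0).round(1))
    if len(q)==4: print([ (round(float(np.hypot(*(W[(i+1)%4]-W[i])[:2]))),round(float(np.arctan2(*(W[(i+1)%4]-W[i])[1::-1])),3)) for i in range(4)])
E
```

```text
position: [526.6, 193.3, 149.4]
wrist_force: [-0.1, 0.4, -1.9]
gripper_width: 0.13
position: [527.2, 193.5, 178.5]
wrist_force: [0.6, 0.3, -2.2]
gripper_width: 0.123
17996.5 [[314, 180], [314, 304], [165, 304], [165, 180]] [[300.0, -154.0], [697.0, 111.0], [863.0, -147.0], [527.0, -516.0]] [ 596.8 -176.8   12. ]
[(477, 0.589), (307, -1.0), (499, -2.308), (428, 2.131)]
18421.0 [[454, 275], [454, 399], [305, 399], [305, 275]] [[837.0, -200.0], [556.0, -414.0], [340.0, -218.0], [573.0, 38.0]] [ 576.7 -198.3   12. ]
[(353, -2.488), (292, 2.404), (346, 0.832), (355, -0.735)]
```

Run:
```python
from h import *
import pickle
ps=pickle.load(open('ps.pkl','rb'))
for p,q in((ps[0],[(232,195),(290,205),(240,262),(178,248)]),(ps[1],[(379,288),(446,323),(394,390),(318,352)])):
    W=np.array([atz(p,x,12) for x in q])
    print(W[:,:2].round(0).tolist(),W.mean(0).round(1),[ (round(float(np.hypot(*(W[(i+1)%4]-W[i])[:2]))),round(float(np.arctan2(*(W[(i+1)%4]-W[i])[1::-1])),3)) for i in range(4)])
```

```text
[[483.0, -301.0], [437.0, -139.0], [680.0, -102.0], [722.0, -258.0]] [ 580.6 -200.    12. ] [(168, 1.848), (246, 0.151), (162, -1.313), (242, -2.964)]
[[672.0, -109.0], [702.0, -281.0], [485.0, -321.0], [439.0, -150.0]] [ 574.4 -215.3   12. ] [(175, -1.399), (221, -2.959), (177, 1.837), (237, 0.176)]
```

```bash
(python3 -m handwheel '[{"travel":[-10,-0.8,0],"spin":0,"gripper":1},{"travel":[-20,-1.5,0],"spin":0,"gripper":1},{"travel":[-30,-2.3,0],"spin":0,"gripper":1},{"travel":[-34,-2.7,0],"spin":0,"gripper":1},{"travel":[-34,-2.7,0],"spin":0,"gripper":1}]'; python3 -m handwheel '[{"travel":[-34,-2.7,0],"spin":0,"gripper":1},{"travel":[-34,-2.7,0],"spin":0,"gripper":1},{"travel":[-34,-2.7,0],"spin":0,"gripper":1},{"travel":[-34,-2.7,0],"spin":0,"gripper":1},{"travel":[-34,-2.7,0],"spin":0,"gripper":1}]';python3 -m handwheel '[{"travel":[-34,-2.7,0],"spin":0,"gripper":1},{"travel":[-30,-2.3,0],"spin":0,"gripper":1},{"travel":[-25,-1.9,0],"spin":0,"gripper":1},{"travel":[-15,-1.2,0],"spin":0,"gripper":1},{"travel":[-8,-1,0],"spin":0,"gripper":1}]';python3 -m handwheel '[{"travel":[0,0,0],"spin":-0.05,"gripper":1},{"travel":[0,0,0],"spin":-0.06,"gripper":1},{"travel":[0,0,0],"spin":0,"gripper":1},{"travel":[0,0,0],"spin":0,"gripper":1}]')| egrep 'pos|wr|wid|eef'
python3 - <<'E'
from h import *
import pickle
q=[shot('scene'),shot('side')];pickle.dump(q,open('t.pkl','wb'))
r=[models.search_frame(p,'cover') for p in q];t=[models.search_frame(p,'tray') for p in q]
for a in r+t: print([(np.round(x['location']).tolist(),round(x['conf'],2)) for x in a])
c=np.array([528.5+49,-217+9.5,155]);print([proj(p,c).round(0) for p in q])
E
```

```text
position: [525.9, 63.3, 176.1]
eef_rot: [[-0.08, 0.997, -0.002], [0.997, 0.08, -0.0], [-0.0, -0.002, -1.0]]
wrist_force: [-0.4, -0.1, -1.1]
gripper_width: 0.127
position: [525.9, -107.4, 176.2]
eef_rot: [[-0.08, 0.997, -0.002], [0.997, 0.08, 0.0], [0.0, -0.002, -1.0]]
wrist_force: [0.6, -0.3, -1.9]
gripper_width: 0.125
position: [526.1, -219.2, 176.4]
eef_rot: [[-0.078, 0.997, -0.001], [0.997, 0.078, 0.001], [0.001, -0.001, -1.0]]
wrist_force: [0.4, 0.5, -1.7]
gripper_width: 0.127
position: [526.8, -217.3, 177.0]
eef_rot: [[-0.188, 0.982, -0.0], [0.982, 0.188, 0.0], [0.0, -0.0, -1.0]]
wrist_force: [-0.3, 0.0, -1.4]
gripper_width: 0.125
[([310.0, 354.0], 0.72), ([429.0, 394.0], 0.63), ([226.0, 176.0], 0.62)]
[([395.0, 295.0], 0.97), ([266.0, 187.0], 0.89), ([333.0, 211.0], 0.73)]
[([236.0, 229.0], 0.57)]
[([382.0, 346.0], 0.82), ([268.0, 239.0], 0.55), ([204.0, 212.0], 0.42)]
[array([227., 174.]), array([389., 287.])]
```

```bash
(python3 -m handwheel '[{"travel":[0,0,10],"spin":0,"gripper":1},{"travel":[0,0,20],"spin":0,"gripper":1},{"travel":[0,0,25],"spin":0,"gripper":1},{"travel":[0,0,20],"spin":0,"gripper":1},{"travel":[0,0,15],"spin":0,"gripper":1}]'; python3 -m handwheel '[{"travel":[0,0,10],"spin":0,"gripper":1},{"travel":[0,0,5],"spin":0,"gripper":1},{"travel":[0,0,5],"spin":0,"gripper":1},{"travel":[0,0,3],"spin":0,"gripper":1},{"travel":[0,0,3],"spin":0,"gripper":1}]';python3 -m handwheel '[{"travel":[0,0,3],"spin":0,"gripper":1},{"travel":[0,0,2],"spin":0,"gripper":1},{"travel":[0,0,0],"spin":0,"gripper":1}]';)| egrep 'pos|wr|wid'
```

```text
position: [525.8, -217.4, 84.8]
wrist_force: [-0.6, -0.2, -2.5]
gripper_width: 0.127
position: [527.4, -218.2, 61.8]
wrist_force: [-0.8, -0.2, -2.3]
gripper_width: 0.123
position: [526.7, -217.9, 56.0]
wrist_force: [-0.3, 0.3, -1.3]
gripper_width: 0.123
```

```bash
(python3 -m handwheel '[{"travel":[0,0,2],"spin":0,"gripper":1},{"travel":[0,0,2],"spin":0,"gripper":1},{"travel":[0,0,2],"spin":0,"gripper":1},{"travel":[0,0,2],"spin":0,"gripper":1}]' 30; python3 -m handwheel '[{"travel":[0,0,2],"spin":0,"gripper":1},{"travel":[0,0,2],"spin":0,"gripper":1},{"travel":[0,0,1],"spin":0,"gripper":1}]';python3 -m handwheel '[{"travel":[0,0,1],"spin":0,"gripper":1},{"travel":[0,0,1],"spin":0,"gripper":1},{"travel":[0,0,0],"spin":0,"gripper":1}]')| egrep 'pos|wr|wid'
```

```text
position: [526.8, -217.9, 48.1]
wrist_force: [0.3, -0.4, -2.2]
gripper_width: 0.127
position: [526.7, -217.9, 42.9]
wrist_force: [0.8, 0.5, -2.3]
gripper_width: 0.127
position: [526.8, -217.9, 41.1]
wrist_force: [0.3, -0.1, -1.9]
gripper_width: 0.12
```

```bash
for i in 1 2 3; do python3 -m handwheel '[{"travel":[0,0,0.7],"spin":0,"gripper":1},{"travel":[0,0,0.7],"spin":0,"gripper":1},{"travel":[0,0,0],"spin":0,"gripper":1}]'| egrep 'pos|wrist|wid'; done
```

```text
position: [526.8, -217.9, 39.7]
wrist_force: [0.6, 0.3, -2.1]
gripper_width: 0.128
position: [526.9, -218.0, 38.4]
wrist_force: [-0.6, 0.0, -2.6]
gripper_width: 0.127
position: [527.3, -218.0, 38.2]
wrist_force: [-3.4, 2.6, 7.3]
gripper_width: 0.128
```

Contact is at the predicted height. I'll ease off and open gradually.

```bash
(python3 -m handwheel '[{"travel":[0,0,-0.5],"spin":0,"gripper":1},{"travel":[0,0,0],"spin":0,"gripper":1}]' 10; python3 -m handwheel '[{"travel":[0,0,0],"spin":0,"gripper":1},{"travel":[0,0,0],"spin":0,"gripper":0.8},{"travel":[0,0,0],"spin":0,"gripper":0.75},{"travel":[0,0,0],"spin":0,"gripper":0.7}]' 3; python3 -m handwheel '[{"travel":[0,0,0],"spin":0,"gripper":0.65},{"travel":[0,0,0],"spin":0,"gripper":0.65},{"travel":[0,0,0],"spin":0,"gripper":0.65}]')| egrep 'pos|wrist|wid|fin'
```

```text
position: [527.1, -218.0, 38.2]
wrist_force: [-3.5, 0.9, 5.7]
gripper_width: 0.129
finger_force: 10.0
position: [526.9, -218.0, 37.4]
wrist_force: [-0.3, 0.3, -0.6]
gripper_width: 0.279
finger_force: 0.0
position: [526.8, -217.9, 37.5]
wrist_force: [0.6, 1.0, 0.4]
gripper_width: 0.346
finger_force: 0.0
```

```bash
(python3 -m handwheel '[{"travel":[0,0,-5],"spin":0,"gripper":0.6},{"travel":[0,0,-10],"spin":0,"gripper":0.6},{"travel":[0,0,-25],"spin":0,"gripper":0.6},{"travel":[0,0,-35],"spin":0,"gripper":0.6},{"travel":[0,0,-40],"spin":0,"gripper":0.6}]';python3 -m handwheel '[{"travel":[0,0,-35],"spin":0,"gripper":0.6},{"travel":[0,0,-20],"spin":0,"gripper":0.6},{"travel":[0,0,-10],"spin":0,"gripper":0.6},{"travel":[0,0,0],"spin":0,"gripper":0.6},{"travel":[0,0,0],"spin":0,"gripper":0.6}]')| egrep 't:|pos|wrist'
python3 - <<'E'
from h import *
ps=[shot(n) for n in('scene','side','wrist')]
L={}
for q in('cover','tab_grip','tray'):
    L[q]=[models.search_frame(p,q) for p in ps];print(q,[[(np.round(x['location']).tolist(),round(x['conf'],2)) for x in a] for a in L[q]])
print([proj(p,np.array([576.,-208.5,18])).round() for p in ps],[proj(p,np.array([527.,-218,37])).round() for p in ps])
cv2.imwrite('pics/fin.png',ps[2]['frame'][:,:,::-1])
# wrist: skin/tray edges along a row through cover in gray
g=cv2.cvtColor(ps[2]['frame'],cv2.COLOR_RGB2HSV)
e=cv2.HoughLinesP(cv2.Canny(ps[2]['frame'],40,100)[:300],1,np.pi/360,40,minLineLength=50,maxLineGap=8)
for l in (e[:,0] if e is not None else [])[:14]: print(l.tolist(),atz(ps[2],l[:2],12).round(0)[:2].tolist(),atz(ps[2],l[2:],12).round(0)[:2].tolist())
E
```

```text
t: 21.3
position: [526.1, -217.6, 153.6]
eef_rot: [[-0.189, 0.982, -0.001], [0.982, 0.189, 0.001], [0.001, -0.001, -1.0]]
wrist_force: [1.1, 0.1, 0.1]
t: 21.8
position: [526.4, -217.7, 216.5]
eef_rot: [[-0.189, 0.982, -0.001], [0.982, 0.189, 0.001], [0.001, -0.001, -1.0]]
wrist_force: [0.1, -0.1, 0.1]
cover [[([312.0, 356.0], 0.74), ([428.0, 395.0], 0.65)], [([384.0, 333.0], 0.97), ([330.0, 212.0], 0.96), ([269.0, 183.0], 0.9)], [([373.0, 208.0], 0.62)]]
tab_grip [[([286.0, 357.0], 0.78), ([243.0, 207.0], 0.58), ([461.0, 405.0], 0.57)], [([374.0, 345.0], 0.66)], [([315.0, 219.0], 0.96)]]
tray [[([232.0, 244.0], 0.63), ([331.0, 228.0], 0.57)], [([377.0, 363.0], 0.71)], [([388.0, 147.0], 0.88)]]
[array([235., 221.]), array([383., 332.]), array([372., 215.])] [array([244., 205.]), array([371., 341.]), array([315., 219.])]
[232, 104, 440, 99] [443.0, -141.0] [610.0, -105.0]
[260, 105, 327, 104] [466.0, -138.0] [520.0, -126.0]
[380, 95, 517, 92] [561.0, -111.0] [670.0, -88.0]
[230, 100, 242, 281] [441.0, -138.0] [474.0, -292.0]
[500, 299, 520, 93] [711.0, -265.0] [672.0, -88.0]
[503, 298, 523, 93] [713.0, -263.0] [675.0, -88.0]
[285, 276, 443, 276] [512.0, -280.0] [653.0, -253.0]
[281, 110, 348, 108] [483.0, -138.0] [537.0, -126.0]
[285, 150, 405, 149] [492.0, -169.0] [591.0, -149.0]
[232, 110, 327, 107] [444.0, -146.0] [520.0, -129.0]
[288, 211, 289, 279] [504.0, -220.0] [516.0, -282.0]
[235, 100, 243, 237] [445.0, -138.0] [469.0, -251.0]
[242, 208, 246, 280] [464.0, -225.0] [477.0, -291.0]
[237, 99, 248, 279] [447.0, -137.0] [479.0, -289.0]
```

The tray centre measures (577,-205) and the cover about (576,-208), released and lying at the predicted floor height. Handing in.

```bash
python3 -c "
from bench import arm
print(arm.finish_job())"
```

```text
the job is handed in; nothing more can be done
None
```

I pressed the tab until the latch let go, lifted the cover free, laid it right way up in the steel tray about 3 mm from its centre, let go and handed the job in. Push stayed under 14.5 N, but the verdict was not shown and I did not check the vials afterwards.

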